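# Unlock the slotted disc and bar a jar into its cradle

### The arm

A 6-joint arm with a two-finger parallel gripper is mounted at the origin on a cart in front of the work surface, level with it; the furniture and walls round the work are solid. World frame = base frame: x ahead of the robot, y to its left, z up, the work surface at z = 0. Lengths are in m, angles in rad, forces in N, time in s.
With the tool pointing down it reaches from about 0.25 to 0.725 m from the base axis. Payload 4 kg.
Tool frame: the origin (TCP) lies on the centre line of the jaws, within the pads' length; the fingertips stand 22 mm ahead of it and the grasp point (between the pads) lies 3 mm ahead of it; z points along the fingers, y is the line along which they close (so a half turn about z gives the same grasp; the last joint's range is limited). The gripper opens to 85 mm and grips with 20 to 120 N. Pads are 22 mm wide; open, the fingers measure 114 mm over their backs; the gripper's body (76 mm by 85 mm) begins 54 mm behind the grasp point. The pads swing forward as they close: fully open they stand 13 mm farther back than shut.
Start: joints at [-1.164, 0.241, 0.005, 1.335, 0, 1.571], TCP at [0.198, -0.459, 0.228] pointing down, gripper open.
Joint ranges: [-2.72, 2.72], [-1.05, 1.87], [-1.09, 1.28], [-1.99, 2.15], [-1.42, 1.44], [-3.14, 3.14]. Speed limits (rad/s): [2.79, 2.79, 3.14, 3.14, 3.14, 3.14].

### API

Orientations are given as a unit quaternion [x, y, z, w].
In Python, from workcell import bot gives the robot as it stands.
- The arm moves only by the shell command python3 -m inch 'ROWS'. ROWS is JSON, one flat list of numbers, 7 for each row, row after row: the shift along the world's x, y, z in mm, then the turn, a rotation vector about the world's x, y, z in rad, then the opening in per cent of the stroke, from 0 (shut) to 100 (fully open). A call has 1 to 8 rows; each row is the pose to reach, as a shift and turn from the pose commanded when the call began; what a row does not reach only later rows make up. A row lasts 1/12 s, in which the tool goes at most 41.7 mm and 7.16 degrees, less where a joint would pass 70% of its speed; a pose out of reach is approached as far as the arm can. A call with a gripper value outside its range is refused whole. The fingers move at their own pace and stop on an object; the grip force is fixed at half the most. Time passes only in rows, so rows that repeat a pose let the fingers close. It gives the time, the measured TCP pose, the force, the opening and the grip force at its end, in the units of the state.
- bot.get_obs(): the state, without advancing time (a new reading comes with each control period).
- bot.camera(name): name is "scene" or "top" or "wrist"; returns the picture (400x640x3 uint8, blue, green, red); there is no depth.
- bot.camera_info(name): a dict with "intrinsics" (3x3 intrinsics, pixels), "camera_from_world" (4x4, takes a point from world to camera coordinates); the wrist camera has in their place "hand_eye" (4x4, takes a point from camera to tool coordinates, whose origin is the TCP and whose axes are the flange's). Camera axes: x right, y down, z forward; pixel columns grow to the right and rows downward; lengths in m; the calibration is good to about 2 mm. A picture is of the moment at which its call begins: read the wrist's pose just before it. camera_info takes no time and is no camera call.
- bot.job_done(): hands the job in; it is judged then, once.
Trained networks look in the newest picture that a camera, given by its name, has taken for a name from the list of things; names that differ only in an ending like _2 or _b are one class to them, and where a whole thing is asked for, a point or a joint stands for the part that bears it (a point fixed in the world has none). Each returns a list of dicts, best first, with "confidence" (0 to 1); they miss things now and then, are a little off and sometimes report something else, mostly with a low value. They report only what shows in the picture. A call takes as long as a camera call. They do not tell look-alikes from the thing itself.
- bot.silhouettes(camera, target): "mask" (400x640 bool, what is visible of it) and "uv" ([column, row] in pixels, amid what is visible of it).
- bot.spot_point(camera, target): "uv" ([column, row] in pixels: a listed point, or the origin of a listed thing).
The state is a dict: "clock": time; "joint_pos": joint angles; "joint_vel": joint speeds; "tau": joint torques, N m; "eef_pos": TCP position; "tool_rot": TCP orientation; "ft_force": force on the tool from outside, world axes, zero at the start; "ft_torque": the same for the moment, N m; "grip_width": finger opening in m; "grasp_force": force on a finger pad.
Only numpy, scipy, OpenCV 4.12 (cv2) and the standard library are available. Lean on these libraries where they do the work, as an engineer would, in place of code of your own. Each camera call takes 0.05 s, during which the arm holds its last target. There are 200 camera calls.

### The job

Bar the filled jar into its white cradle: with a fingertip against the red peg, turn the orange locking disc (either way round) until its slot lines up with the steel bar, then push the bar's red head so that the bar goes through the slot and fully home, and take the hand away. Only push, gently, with the fingertips or the outside of the fingers: nothing is pinched, gripped or lifted, and the jar in the cradle and the other things on the table stay where they are.

Things in the scene. Friction and masses are not known exactly. Their poses are not given: they have to be found in the camera images.
- cradle: Fixed jar cradle with its bar lock. Origin on the table under the disc's axis, z up; the bar lies and moves along x = 0, towards -y. From +y to -y: the bar's red head, a steel guide (y 65 to 41 mm, 40 mm high, 37 mm wide), the disc (radius 38 mm round 0, 0), the white jar cradle (see bar_line). Base plate 10 mm thick, x -45 to 45, y -42 to 129 mm.
- bar_line (a point): Fixed point 25 mm above the table where the bar enters the white jar cradle, at y = -44 mm of the cradle frame. The cradle's three walls are 50 mm high, x -36 to 88, y -41 to -125 mm; it is open towards -x. Its jar (cap 97 mm above the table) stands with its axis at x = 46, y = -83 mm.
- disc (a joint): Angle of the orange disc, rad, counter-clockwise seen from above. 0: slot square across the bar, red peg towards the bar's head (+y of cradle). At +1.571 (peg towards -x of cradle) and -1.571 (peg towards +x) the slot is in line with the bar; either will do. Range -2.1 to 2.1; starts between -1 and 1; no click, stays where left, 1.5 N at the peg moves it. Out of line, its rim stops the bar.
- disc_slot (a point): Centre of the disc's top face, on its axis, 40 mm above the table; x axis along the slot, y axis towards the peg; turns with the disc. The disc is 76 mm across; the slot runs right across it, 22 mm wide, open above, 24 mm deep. The bar is 14 mm square with a tapered nose: 4 mm of play either side, so the slot may be about 0.1 rad off.
- peg_top (a point): Top of the red peg, 75 mm above the table; an upright round pin 10 mm thick, standing 35 mm above the disc's top face (a 16 mm washer 3 mm thick at its foot), 28 mm from the disc's axis. Push it sideways round the axis to turn the disc.
- bar (a joint): How far the bar has been pushed in, m: 0 at the start (nose 3 mm short of the disc), 0.110 fully home against its stop, with the nose through the disc and across the mouth of the cradle. It slides stiffly (about 2 N, rising with speed) and stays where it is left. Its stop is hard: keep the push under 30 N, as at the peg.
- head (a point): Middle of the outer face of the bar's red head, 45 mm above the table: push here, towards -y of the cradle. The head is an upright plate 44 mm wide, 8 mm thick, 12 to 60 mm above the table, its outer face at y = 186 mm of the cradle frame while the bar is out. Nothing stands within 40 mm beyond it (the table edge may be near).
- cradle_jar: Filled glass jar with a gold cap, 66 mm wide, 91 mm high, loose, in the cradle; origin at the centre of its underside. Leave it.
- side_jar: A like jar, loose, on the table to the left of the cradle, near the front edge; origin at the centre of its underside. Leave it.
- counter: Tally counter 76x50x22 mm, loose; origin under its centre. Leave it.
- marker: Marker with a red cap, 138 mm long, 19 mm thick, loose; origin under its centre. Leave it.
- cap: Loose gold jar cap 63 mm wide, 14 mm high; origin under its centre. Leave it.
- labels: White label roll 69 mm wide, 40 mm high, loose; origin under its centre. Leave it.
Things that resemble listed ones, but are neither listed nor needed, are in the scene too. Leave any green look-alike of the cradle_jar alone.

How it is judged:
By the outcome, as a careful person would: the job done as asked, in the order asked, and still so for the second after the job is handed in, with the robot touching nothing.
It also fails if it takes over 48 s, if anything falls off the work surface, if the arm or the gripper's body presses on something with over 40 N, if the wrist force passes 120 N, or if a joint passes its speed limit or range.

## Working session

There is one attempt and no reset: what is moved stays moved. The work goes in short steps, Python scripts to look and compute and a shell command to move; the robot and the scene stay as the last step left them, time stands still between calls to the robot, and variables do not carry over. Pictures are saved under pics/ and viewed, at most 10 in all, crops included, and the job is handed in when it is done.

```bash
mkdir -p pics; cat > h.py <<'E'
from workcell import bot
import numpy as np, cv2
def ray(cam,uv):
    i=bot.camera_info(cam);K=np.array(i["intrinsics"]);T=np.array(i["camera_from_world"])
    d=T[:3,:3].T@np.linalg.solve(K,[uv[0],uv[1],1.]);o=-T[:3,:3].T@T[:3,3];return o,d
def atz(cam,uv,z):
    o,d=ray(cam,uv);return o+d*(z-o[2])/d[2]
E
python3 - <<'E'
from h import *
np.set_printoptions(precision=4,suppress=True)
o=bot.get_obs();print(o["clock"],o["eef_pos"],o["tool_rot"],o["grip_width"])
for c in("scene","top"):
    cv2.imwrite(f"pics/{c}0.png",bot.camera(c))
    for n,z in dict(bar_line=.025,disc_slot=.04,peg_top=.075,head=.045,cradle=0,cradle_jar=0,side_jar=0,counter=0,marker=0,cap=0,labels=0).items():
        for r in bot.spot_point(c,n)[:2]: print(c,n,round(r["confidence"],2),np.round(r["uv"],1),atz(c,r["uv"],z))
E
```

```text
0.0 [ 0.1976 -0.4586  0.2266] [ 0.9794  0.202  -0.0002 -0.001 ] 0.08520973351355769
scene bar_line 0.67 [341.6 251.7] [0.4005 0.2436 0.025 ]
scene disc_slot 0.56 [328.1 246.1] [0.4322 0.2597 0.04  ]
scene peg_top 0.77 [319.5 244.9] [0.4352 0.2914 0.075 ]
scene head 0.68 [252.7 250.5] [0.573  0.3907 0.045 ]
scene cradle 0.96 [325.4 256.7] [0.4351 0.2671 0.    ]
scene cradle_jar 0.83 [366.6 153.7] [ 0.5798 -0.1427  0.    ]
scene cradle_jar 0.62 [357.  238.2] [0.4046 0.1653 0.    ]
scene side_jar 0.87 [309.1 305.3] [0.3785 0.4058 0.    ]
scene side_jar 0.5 [324.1 203.9] [ 0.5534  0.1187 -0.    ]
scene counter 0.59 [416.7 192.8] [ 0.362  -0.0858  0.    ]
scene counter 0.2 [317.5 242.3] [0.4812 0.242  0.    ]
scene marker 0.67 [347.2 176.5] [ 0.5673 -0.0167 -0.    ]
scene cap 0.59 [323.  204.2] [ 0.5552  0.1216 -0.    ]
scene labels 0.58 [307.7 175.6] [0.6666 0.0546 0.    ]
top bar_line 0.76 [295.6 238.4] [0.4011 0.2319 0.025 ]
top disc_slot 0.73 [282.6 226.2] [0.4354 0.2667 0.04  ]
top disc_slot 0.28 [238.4 245.2] [0.3858 0.3915 0.04  ]
top peg_top 0.73 [270.8 224.1] [0.4381 0.2946 0.075 ]
top head 0.82 [244.6 177.8] [0.5779 0.3741 0.045 ]
top cradle 0.6 [282.5 228.1] [0.4343 0.272  0.    ]
top cradle_jar 0.87 [422.5 170.7] [ 0.5921 -0.1462  0.    ]
top cradle_jar 0.69 [315.2 237. ] [0.4055 0.1772 0.    ]
top side_jar 0.88 [237.2 246. ] [0.3863 0.4045 0.    ]
top counter 0.68 [406.6 247.7] [ 0.3669 -0.0843  0.    ]
top marker 0.64 [376.9 180.9] [ 0.5658 -0.0099  0.    ]
top cap 0.67 [293.6 236.9] [0.4077 0.2399 0.    ]
top cap 0.53 [330.6 186.2] [0.5545 0.1277 0.    ]
top labels 0.74 [315.1 239.2] [0.3991 0.1776 0.    ]
top labels 0.71 [358.5 150. ] [0.6629 0.0402 0.    ]
```

View pics/scene0.png

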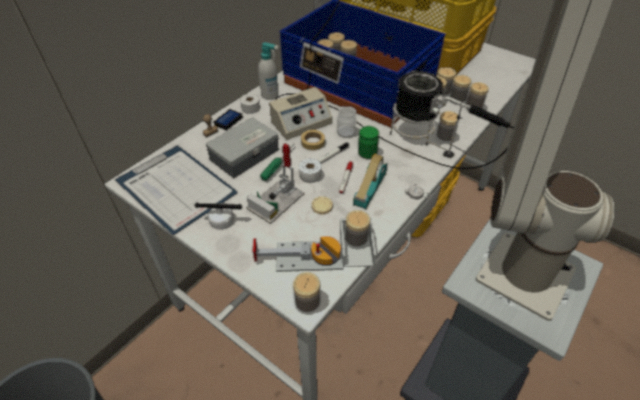

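View pics/top0.png

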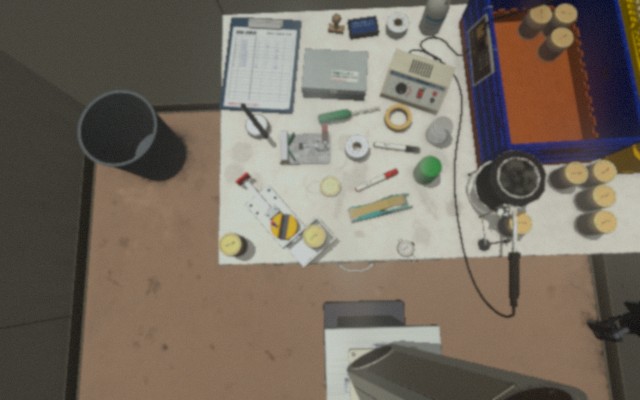

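The scene view shows the cradle base with the orange disc at (326,248), the red head at (254,250) and the side jar at (307,290). In the top view the disc is at (284,226), the head at (244,179) and the cradle jar at (315,236). Next I fit the cradle pose and check it against zoomed overlays.

```bash
cat >> h.py <<'E'
def proj(cam,P):
    i=bot.camera_info(cam);K=np.array(i["intrinsics"]);T=np.array(i["camera_from_world"])
    p=np.atleast_2d(P)@T[:3,:3].T+T[:3,3];q=p@K.T;return q[:,:2]/q[:,2:]
def C(pose,p):
    x,y,t=pose;p=np.atleast_2d(np.array(p,float))/1000;c,s=np.cos(t),np.sin(t)
    return np.c_[x+c*p[:,0]-s*p[:,1],y+s*p[:,0]+c*p[:,1],p[:,2]]
E
python3 - <<'E'
from h import *
from scipy.optimize import least_squares
np.set_printoptions(precision=4,suppress=True)
L=dict(bar_line=[0,-44,25],disc_slot=[0,0,40],head=[0,186,45],cradle=[0,0,0],cradle_jar=[46,-83,6])
ob=[];pg=[];img={}
for c in("scene","top"):
    img[c]=bot.camera(c)
    for n in list(L)+["peg_top"]:
        r=bot.spot_point(c,n)
        if n=="cradle_jar": r=[k for k in r if abs(atz(c,k["uv"],0)[1]-.17)<.05]
        if not r: continue
        (pg if n=="peg_top" else ob).append((c,n,np.array(r[0]["uv"])))
f=lambda q:np.concatenate([(proj(c,C(q,L[n]))[0]-u) for c,n,u in ob])
s=least_squares(f,[.434,.266,-.91],loss="soft_l1",f_scale=1.);q=s.x;print(q)
for (c,n,u),e in zip(ob,f(q).reshape(-1,2)):print(c,n,e)
g=lambda a:np.concatenate([proj(c,C(q,[-28*np.sin(a[0]),28*np.cos(a[0]),75]))[0]-u for c,n,u in pg])
a=least_squares(g,[.7]);print("disc",a.x,a.fun)
out=[]
for c in img:
    k=5;o=proj(c,C(q,[0,40,30]))[0]-[40,55]; o=o.astype(int);w=img[c][o[1]:o[1]+110,o[0]:o[0]+80]
    w=cv2.resize(w,None,fx=k,fy=k,interpolation=cv2.INTER_CUBIC)
    def dr(P,col,cl=True): cv2.polylines(w,[np.int32((proj(c,C(q,P))-o+.5)*k)],cl,col,1)
    dr([[-45,-42,10],[45,-42,10],[45,129,10],[-45,129,10]],(255,0,0))
    t=np.linspace(0,6.2,40);dr(np.c_[38*np.cos(t),38*np.sin(t),0*t+40],(0,255,0))
    dr([[-22,186,12],[22,186,12],[22,186,60],[-22,186,60]],(255,0,255))
    A=a.x[0];dr([[-28*np.sin(A),28*np.cos(A),40],[-28*np.sin(A),28*np.cos(A),75]],(255,255,0))
    dr([[-36,-41,50],[88,-41,50],[88,-125,50],[-36,-125,50]],(0,255,255))
    out.append(w)
cv2.imwrite("pics/ov.png",np.hstack(out))
print("grasp yaw cradle y deg",np.degrees(q[2])+90, "pts",C(q,[[-26,60,72],[-26,35,72],[0,210,66],[0,87,66]]))
E
```

```text
[ 0.4355  0.2644 -0.8838]
scene bar_line [ 0.5951 -1.8398]
scene disc_slot [-1.2226  2.5275]
scene head [-1.0189 -0.6854]
scene cradle [2.7135 3.7569]
scene cradle_jar [-0.6132  3.64  ]
top bar_line [0.2966 0.7245]
top disc_slot [ 1.5145 -0.5812]
top head [-0.0332  0.2288]
top cradle_jar [ 0.3043 -0.7513]
disc [0.6964] [-2.3461 -0.0568  1.9902  2.1304]
grasp yaw cradle y deg 39.35950244998502 pts [[0.4654 0.3225 0.072 ]
 [0.4461 0.3067 0.072 ]
 [0.5979 0.3975 0.066 ]
 [0.5028 0.3195 0.066 ]]
```

View pics/ov.png

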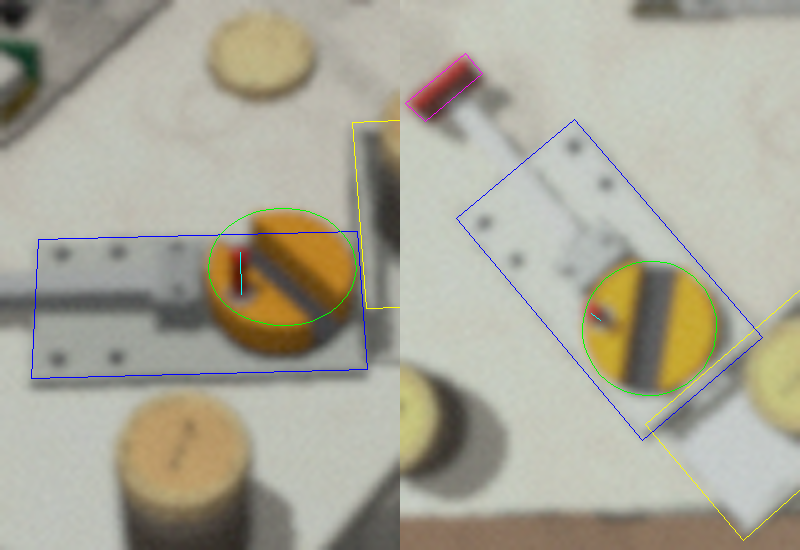

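The top overlay fits the plate, head, disc and cradle walls to within about 1 mm. The disc is at about +0.71 rad, so I need +0.86 more, moving the peg towards -x. I'll lift, shut the fingers and fly over.

```bash
python3 -m inch '[0,0,40,0,0,0,0, 0,0,80,0,0,0,0, 267,781,80,0,0,0.28,0, 267,781,80,0,0,0.28,0, 267,781,80,0,0,0.28,0, 267,781,80,0,0,0.28,0, 267,781,80,0,0,0.28,0, 267,781,80,0,0,0.28,0]'
```

```text
clock: 2.57
eef_pos: [0.2787, -0.2209, 0.3077]
tool_rot: [0.942, 0.336, 0.0, 0.0]
ft_force: [0.7, 0.3, 1.1]
grip_width: 0.0001
grasp_force: 0.0
```

```bash
python3 -m inch '[187,543,0,0,0,0,0, 187,543,0,0,0,0,0, 187,543,0,0,0,0,0, 187,543,0,0,0,0,0, 187,543,0,0,0,0,0, 187,543,0,0,0,0,0, 187,543,0,0,0,0,0, 187,543,0,0,0,0,0]'; python3 -c "
from workcell import bot;print(bot.get_obs()['joint_pos'])"
```

```text
clock: 3.23
eef_pos: [0.3874, 0.0948, 0.3079]
tool_rot: [0.941, 0.337, 0.001, 0.0]
ft_force: [0.9, -0.5, 0.3]
grip_width: 0.0002
grasp_force: 0.0
[ 2.40199032e-01  1.45790722e-02 -5.02768180e-02  1.50473050e+00
 -2.67501709e-04  2.69425462e+00]
```

```bash
python3 -m inch '[78,228,0,0,0,0,0, 78,228,0,0,0,0,0, 78,228,0,0,0,0,0, 78,228,0,0,0,0,0, 78,228,0,0,0,0,0, 78,228,-100,0,0,0,0, 78,228,-150,0,0,0,0, 78,228,-150,0,0,0,0]'; python3 - <<'E'
from h import *
from scipy.spatial.transform import Rotation as R
o=bot.get_obs();w=bot.camera("wrist");print(o["eef_pos"],o["tool_rot"])
i=bot.camera_info("wrist");K=np.array(i["intrinsics"]);T=np.eye(4);T[:3,:3]=R.from_quat(o["tool_rot"]).as_matrix();T[:3,3]=o["eef_pos"]
M=np.linalg.inv(T@np.array(i["hand_eye"]))
q=[.4355,.2644,-.8838]
t=np.linspace(0,6.2,40)
def dr(P,col):
    p=C(q,P)@M[:3,:3].T+M[:3,3]
    if (p[:,2]<.02).any():return
    u=p@K.T;cv2.polylines(w,[np.int32(u[:,:2]/u[:,2:])],True,col,1)
dr(np.c_[38*np.cos(t),38*np.sin(t),0*t+40],(0,255,0))
dr([[-20,20,40],[-20,20,75]],(255,255,0)); dr([[-18.5,65,40],[18.5,65,40],[18.5,41,40],[-18.5,41,40]],(255,0,255))
dr([[-45,-42,10],[45,-42,10],[45,129,10],[-45,129,10]],(255,0,0))
cv2.imwrite("pics/w1.png",w)
E
```

```text
clock: 3.9
eef_pos: [0.4643, 0.3177, 0.1848]
tool_rot: [0.941, 0.337, 0.001, -0.0]
ft_force: [-0.0, -1.2, -1.4]
grip_width: 0.0002
grasp_force: 0.0
[0.46434021 0.31769392 0.18480686] [ 9.41325387e-01  3.37497600e-01  1.33542263e-03 -3.19236867e-04]
```

View pics/w1.png

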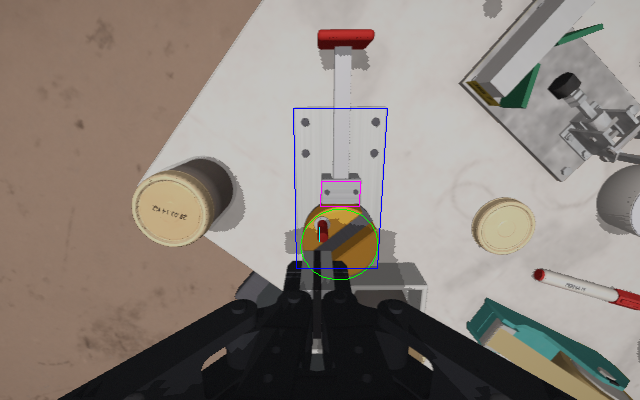

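The wrist view agrees with the fit: disc at (340,243), red peg at (322,230), head at (346,39). The finger is clear on the +y side of the peg, so I'll descend.

```bash
python3 -m inch '[1,4,-40,0,0,0,0, 1,4,-70,0,0,0,0, 1,4,-70,0,0,0,0, 1,4,-70,0,0,0,0]'
```

```text
clock: 4.28
eef_pos: [0.4637, 0.3188, 0.1155]
tool_rot: [0.942, 0.337, -0.002, 0.001]
ft_force: [-0.7, 0.3, 0.6]
grip_width: -0.0003
grasp_force: 0.0
```

```bash
python3 -m inch '[0,0,-20,0,0,0,0, 0,0,-42,0,0,0,0, 0,0,-42,0,0,0,0, -4,-3,-42,0,0,0,0, -8,-6,-42,0,0,0,0, -12,-10,-42,0,0,0,0, -14,-11,-42,0,0,0,0, -14,-11,-42,0,0,0,0]'
```

```text
clock: 4.95
eef_pos: [0.4505, 0.3086, 0.0752]
tool_rot: [0.942, 0.337, 0.001, -0.0]
ft_force: [0.0, -0.2, 0.3]
grip_width: 0.0001
grasp_force: 0.0
```

```bash
python3 -m inch '[-2,-2,0,0,0,0,0, -4,-3,0,0,0,0,0, -6,-5,0,0,0,0,0, -8,-6,0,0,0,0,0, -9,-7,0,0,0,0,0, -9,-7,0,0,0,0,0]'
```

```text
clock: 5.45
eef_pos: [0.4412, 0.3015, 0.0737]
tool_rot: [0.942, 0.337, -0.0, 0.0]
ft_force: [0.4, -0.0, -0.0]
grip_width: -0.0002
grasp_force: 0.0
```

```bash
python3 -m inch '[-2,-2,0,0,0,0,0, -4,-3,0,0,0,0,0, -6,-5,0,0,0,0,0, -8,-6,0,0,0,0,0, -8,-6,0,0,0,0,0, -8,-6,0,0,0,0,0]'; python3 - <<'E'
from h import *
w=bot.camera("top");cv2.imwrite("pics/t2.png",cv2.resize(w[130:270,210:350],(600,600),interpolation=cv2.INTER_CUBIC))
cv2.imwrite("pics/w2.png",bot.camera("wrist"))
print(bot.spot_point("top","peg_top"),bot.spot_point("wrist","peg_top"))
E
```

```text
clock: 5.95
eef_pos: [0.4335, 0.2957, 0.0739]
tool_rot: [0.942, 0.337, 0.0, -0.0]
ft_force: [0.6, -0.6, -0.7]
grip_width: 0.0003
grasp_force: 0.0
[{'uv': [272.5, 221.8], 'confidence': 0.72}] [{'uv': [330.6, 254.3], 'confidence': 0.92}]
```

View pics/w2.png

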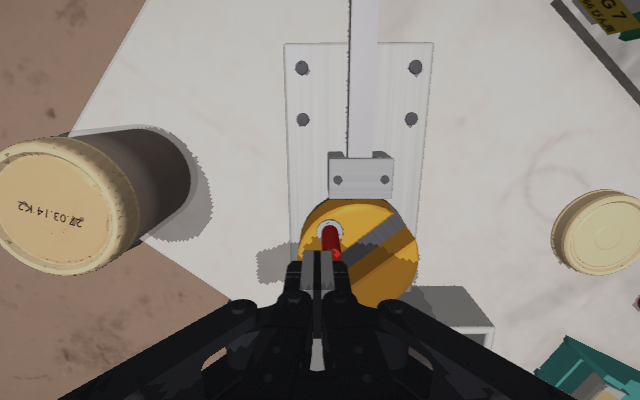

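```bash
python3 - <<'E'
from h import *
from scipy.spatial.transform import Rotation as R
o=bot.get_obs();i=bot.camera_info("wrist");K=np.array(i["intrinsics"]);H=np.array(i["hand_eye"]);print(H.round(3))
def pt(p): # tool coords -> px
    c=np.linalg.inv(H)@np.r_[p,1];u=K@c[:3];return (u[:2]/u[2]).round(1)
for p in([0,0,.022],[.011,0,.022],[-.011,0,.022],[.011,.01,.022]):print(p,pt(p))
Rt=R.from_quat(o["tool_rot"]).as_matrix()
q=[.4355,.2644,-.8838]
for a in(.6,.7,.8,.9):
  for z in(43,75):
    P=C(q,[-28*np.sin(a),28*np.cos(a),z])[0];pp=Rt.T@(P-o["eef_pos"]);print(a,z,pt(pp),pp.round(4))
P=C(q,[0,0,40])[0];print(pt(Rt.T@(P-o["eef_pos"])))
E
```

```text
[[-0.    -0.952 -0.305  0.079]
 [ 1.    -0.001  0.001  0.   ]
 [-0.001 -0.305  0.952 -0.146]
 [ 0.     0.     0.     1.   ]]
[0, 0, 0.022] [316.2 247.4]
[0.011, 0, 0.022] [316.1 229.4]
[-0.011, 0, 0.022] [316.2 264.6]
[0.011, 0.01, 0.022] [334.  229.4]
0.6 43 [332.4 233.9] [0.0045 0.0096 0.0309]
0.6 75 [335.4 259.1] [ 0.0045  0.0096 -0.0011]
0.7 43 [328.6 236.5] [0.0028 0.0074 0.0309]
0.7 75 [330.9 262.1] [ 0.0028  0.0074 -0.0011]
0.8 43 [325.1 239.5] [0.0009 0.0053 0.0309]
0.8 75 [326.8 265.5] [ 0.0009  0.0053 -0.0011]
0.9 43 [322.  242.7] [-0.0012  0.0035  0.0309]
0.9 75 [323.  269.3] [-0.0012  0.0035 -0.0011]
[357.  266.3]
```

View pics/t2.png

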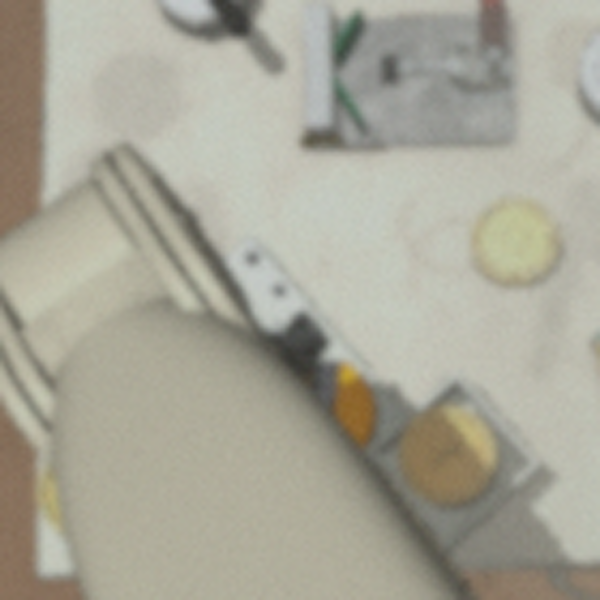

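The wrist view shows the peg at (330,232)–(333,258) drawn in front of the fingertip, and the disc hasn't turned. In the top view the arm hides the disc. I'll zoom in on the fingertip.

```bash
python3 - <<'E'
import cv2
w=cv2.imread("pics/w2.png");cv2.imwrite("pics/w2z.png",cv2.resize(w[200:320,260:420],(800,600),interpolation=cv2.INTER_CUBIC))
E
```

```text
(no output)
```

View pics/w2z.png

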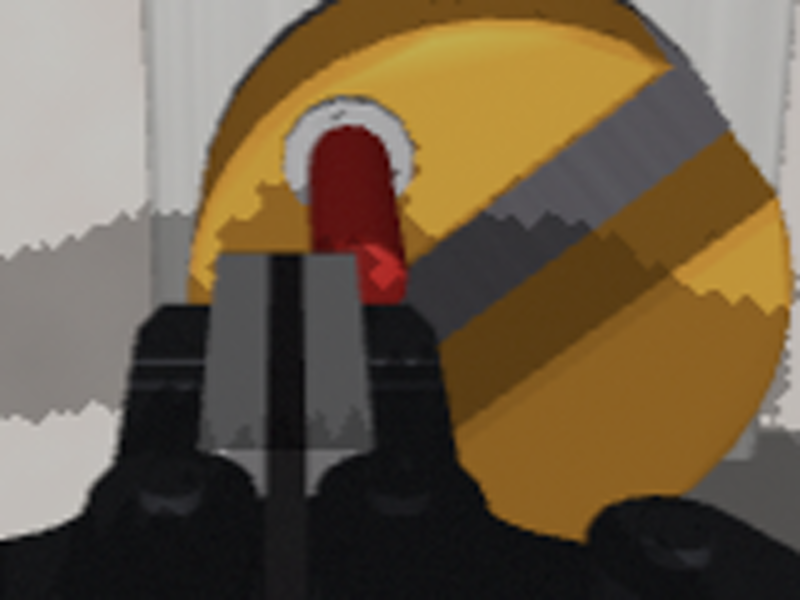

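The pads' tip edge shows at row 250, not the expected row 229. It just covers the top of the peg, and the peg hasn't moved. So the real tip is about 20 mm shorter than I assumed and is passing over the peg. I'll back off and lower carefully.

```bash
python3 -m inch '[8,6,0,0,0,0,0, 16,13,0,0,0,0,0, 19,16,0,0,0,0,0, 19,16,-4,0,0,0,0, 19,16,-8,0,0,0,0, 19,16,-10,0,0,0,0, 19,16,-10,0,0,0,0]'; python3 - <<'E'
from h import *
w=bot.camera("wrist");o=bot.get_obs();cv2.imwrite("pics/w3.png",cv2.resize(w[180:320,240:420],(771,600),interpolation=cv2.INTER_CUBIC));print(o["eef_pos"])
i=bot.camera_info("wrist");K=np.array(i["intrinsics"]);H=np.array(i["hand_eye"])
for x in(-.011,0,.011):
  for z in(-.003,.0,.005,.01,.015,.022):
    c=np.linalg.inv(H)@np.r_[x,.008,z,1];u=K@c[:3];print(x,z,(u[:2]/u[2]).round(1))
E
```

```text
clock: 6.73
eef_pos: [0.4515, 0.3109, 0.0628]
tool_rot: [0.942, 0.337, -0.001, 0.0]
ft_force: [-0.6, -0.7, 0.8]
grip_width: 0.0
grasp_force: 0.0
[0.45176438 0.31113246 0.06318936]
-0.011 -0.003 [331.9 288.4]
-0.011 0.0 [331.7 285.2]
-0.011 0.005 [331.2 280.1]
-0.011 0.01 [330.8 275.2]
-0.011 0.015 [330.5 270.6]
-0.011 0.022 [330.  264.6]
0 -0.003 [332.2 269.1]
0 0.0 [332.  266.1]
0 0.005 [331.5 261.4]
0 0.01 [331.1 257. ]
0 0.015 [330.7 252.8]
0 0.022 [330.2 247.3]
0.011 -0.003 [332.6 248.9]
0.011 0.0 [332.3 246.2]
0.011 0.005 [331.8 242. ]
0.011 0.01 [331.4 238.1]
0.011 0.015 [331.  234.3]
0.011 0.022 [330.4 229.4]
```

View pics/w3.png

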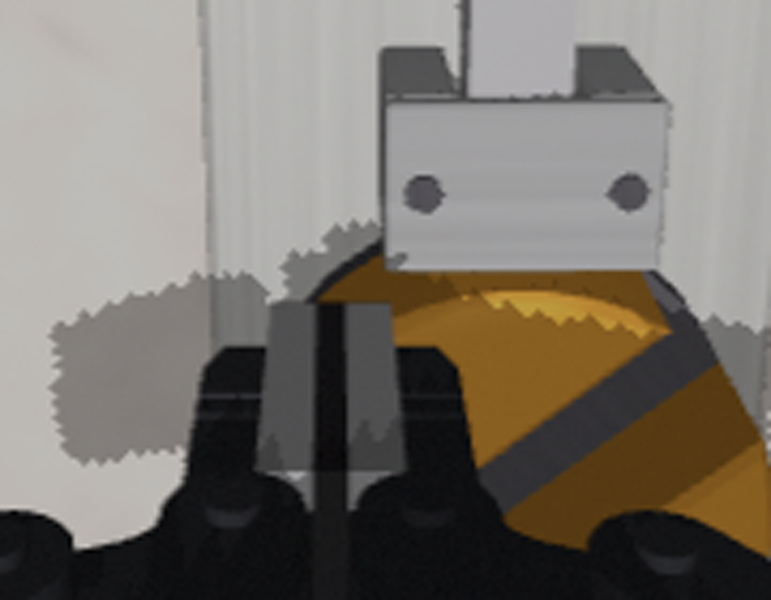

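```bash
python3 -m inch '[-2,2,-3,0,0,0,0, -2,2,-6,0,0,0,0, -2,2,-9,0,0,0,0, -2,2,-12,0,0,0,0, -2,2,-12,0,0,0,0]'; python3 -m inch '[-2,-2,0,0,0,0,0, -4,-3,0,0,0,0,0, -6,-5,0,0,0,0,0, -6,-5,0,0,0,0,0, -6,-5,0,0,0,0,0]'
```

```text
clock: 7.2
eef_pos: [0.4501, 0.3134, 0.051]
tool_rot: [0.942, 0.337, -0.001, 0.0]
ft_force: [-1.2, -0.1, 0.1]
grip_width: 0.0002
grasp_force: 0.0
clock: 7.62
eef_pos: [0.4446, 0.3093, 0.0521]
tool_rot: [0.942, 0.337, 0.0, -0.001]
ft_force: [-0.0, 2.5, -1.3]
grip_width: -0.0003
grasp_force: 1.3
```

```bash
python3 -m inch '[-2,-1,0,0,0,0,0, -3,-2,0,0,0,0,0, -4,-3,0,0,0,0,0, -4,-3,0,0,0,0,0]'; python3 - <<'E'
from h import *
w=bot.camera("wrist");o=bot.get_obs();cv2.imwrite("pics/w4.png",cv2.resize(w[180:320,240:420],(771,600),interpolation=cv2.INTER_CUBIC));print(o["eef_pos"],o["ft_force"],o["ft_torque"])
E
```

```text
clock: 7.95
eef_pos: [0.442, 0.309, 0.0526]
tool_rot: [0.941, 0.337, 0.003, -0.003]
ft_force: [2.8, 10.1, -4.0]
grip_width: 0.0001
grasp_force: 4.6
[0.44203588 0.30898744 0.05258194] [ 2.37958882  9.34342605 -3.99259682] [ 1.93064657 -0.46949228  0.00608366]
```

View pics/w4.png

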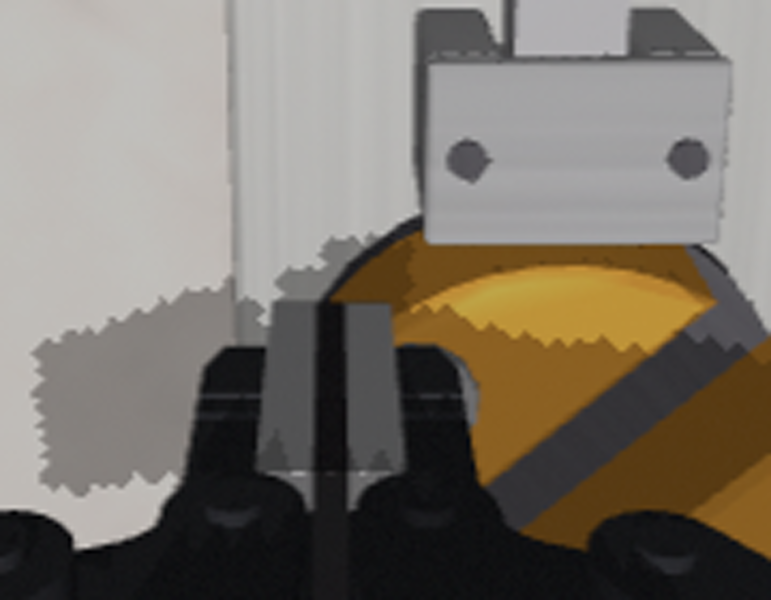

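I read about 10 N and the disc hasn't turned. The finger sits too far to -x, so its corner presses the peg almost radially. I'll back off, shift about 9 mm towards +x and push again.

```bash
python3 -m inch '[4,3,0,0,0,0,0, 8,6,0,0,0,0,0, 10,3,0,0,0,0,0, 14,-1,0,0,0,0,0, 14,-1,-3,0,0,0,0, 14,-1,-3,0,0,0,0]'; python3 -m inch '[-3,-2,0,0,0,0,0, -5,-4,0,0,0,0,0, -7,-6,0,0,0,0,0, -9,-7,0,0,0,0,0, -9,-7,0,0,0,0,0]'
```

```text
clock: 8.5
eef_pos: [0.4544, 0.3036, 0.0482]
tool_rot: [0.942, 0.336, -0.001, 0.0]
ft_force: [-0.2, 0.0, 0.4]
grip_width: -0.0001
grasp_force: 0.0
clock: 8.92
eef_pos: [0.4467, 0.3003, 0.0501]
tool_rot: [0.941, 0.337, 0.002, -0.002]
ft_force: [2.0, 4.4, 1.1]
grip_width: -0.0001
grasp_force: 1.9
```

```bash
python3 -m inch '[-2,-2,0,0,0,0,0, -4,-3,0,0,0,0,0, -5,-4,0,0,0,0,0, -5,-4,0,0,0,0,0]'; python3 - <<'E'
from h import *
w=bot.camera("wrist");o=bot.get_obs();cv2.imwrite("pics/w5.png",cv2.resize(w[180:320,240:420],(771,600),interpolation=cv2.INTER_CUBIC));print(o["eef_pos"],o["ft_force"],o["ft_torque"])
E
```

```text
clock: 9.25
eef_pos: [0.4404, 0.2935, 0.0491]
tool_rot: [0.942, 0.337, 0.0, 0.0]
ft_force: [1.0, 0.9, -0.6]
grip_width: -0.0001
grasp_force: 0.8
[0.44045469 0.29335118 0.04897258] [1.63295688 0.68963618 0.16444119] [ 0.17905555 -0.21018136 -0.00102356]
```

View pics/w5.png

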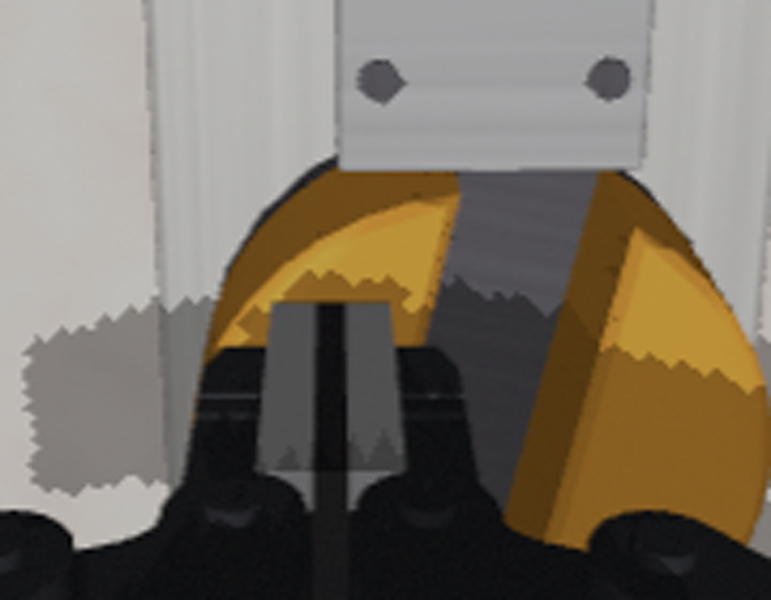

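The disc is turning: the slot is now only about 12–14° from the bar line, and the guide is at the top of the crop. Only the last few millimetres remain.

```bash
python3 -m inch '[-3,0,0,0,0,0,0, -6,0,0,0,0,0,0, -8,0,0,0,0,0,0, -8,0,0,0,0,0,0, -8,0,0,0,0,0,0]'; python3 - <<'E'
from h import *
from scipy.spatial.transform import Rotation as R
w=bot.camera("wrist");o=bot.get_obs();cv2.imwrite("pics/w6.png",cv2.resize(w[140:320,230:460],(766,600),interpolation=cv2.INTER_CUBIC));d=o["eef_pos"]-np.array([.4355,.2644,0]);print(.634*d[0]-.773*d[1],.773*d[0]+.634*d[1])
E
```

```text
clock: 9.72
eef_pos: [0.4316, 0.2932, 0.0485]
tool_rot: [0.942, 0.337, -0.001, 0.0]
ft_force: [0.7, -0.7, -0.1]
grip_width: 0.0002
grasp_force: 0.0
-0.02474289210852391 0.015419869754120536
```

View pics/w6.png

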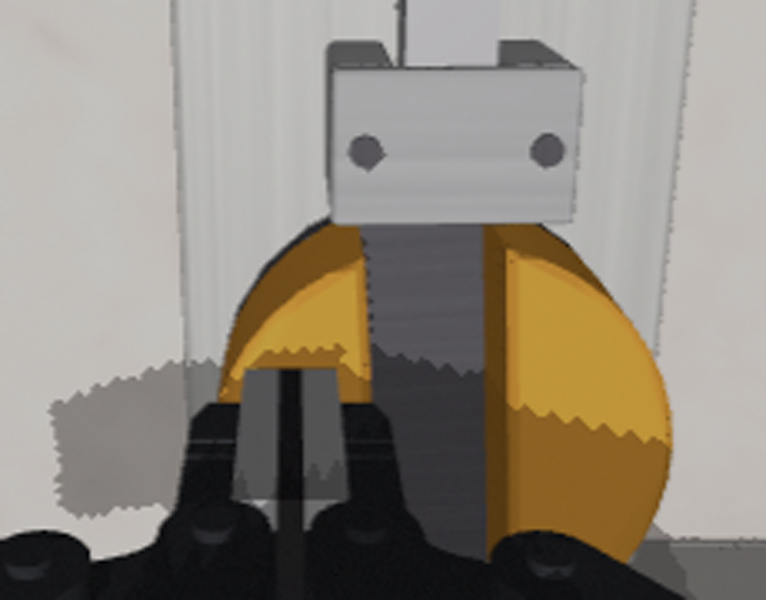

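The slot edges are vertical in the crop, at columns ~365 and ~487, parallel to the guide. So the disc is lined up to within about 0.04 rad. I'll back off, rise and move behind the head.

```bash
python3 -m inch '[8,6,0,0,0,0,0, 8,6,40,0,0,0,0, 8,6,80,0,0,0,0, 162,101,80,0,0,0,0, 162,101,80,0,0,0,0, 162,101,80,0,0,0,0, 162,101,80,0,0,0,0, 162,101,80,0,0,0,0]'; python3 -m inch '[0,0,0,0,0,0,0]'
python3 - <<'E'
from h import *
o=bot.get_obs();d=o["eef_pos"]-np.array([.4355,.2644,0]);print(.634*d[0]-.773*d[1],.773*d[0]+.634*d[1],o["joint_pos"])
from scipy.spatial.transform import Rotation as R
w=bot.camera("wrist");i=bot.camera_info("wrist");K=np.array(i["intrinsics"]);H=np.array(i["hand_eye"]);Rt=R.from_quat(o["tool_rot"]).as_matrix()
P=C([.4355,.2644,-.8838],[0,186,45])[0];c=np.linalg.inv(H)@np.r_[Rt.T@(P-o["eef_pos"]),1];u=K@c[:3];print("pred head",u[:2]/u[2],bot.spot_point("wrist","head"),bot.spot_point("wrist","disc_slot"))
cv2.imwrite("pics/w7.png",w)
E
```

```text
clock: 10.43
eef_pos: [0.5977, 0.3967, 0.1265]
tool_rot: [0.942, 0.337, 0.0, -0.0]
ft_force: [-0.5, -0.7, -0.6]
grip_width: -0.0001
grasp_force: 0.0
clock: 10.52
eef_pos: [0.5965, 0.3959, 0.126]
tool_rot: [0.942, 0.337, -0.001, 0.0]
ft_force: [-0.5, -0.7, 0.2]
grip_width: 0.0003
grasp_force: 0.0
0.00043649779441887193 0.20779533160272215 [5.85845722e-01 7.36926681e-01 5.33365445e-01 1.36856354e+00
 1.93219271e-04 3.04087131e+00]
pred head [315.71384395 239.97752756] [{'uv': [315.1, 238.6], 'confidence': 0.9}, {'uv': [182.9, 342.6], 'confidence': 0.23}] []
```

View pics/w7.png

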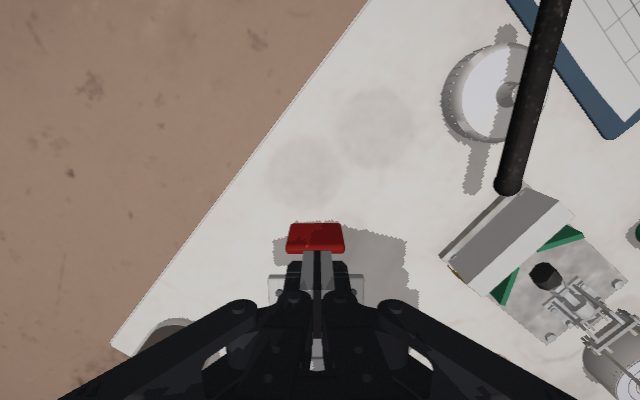

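The head at (315,238) matches the prediction of (315.7,240), and the finger is about 11 mm beyond its outer face. That makes 12 pictures viewed, over the limit of 10, so I'll work from numbers only from here. Descending.

```bash
python3 -m inch '[0,0,-30,0,0,0,0, 0,0,-60,0,0,0,0, 0,0,-75,0,0,0,0, 0,0,-86,0,0,0,0, 0,0,-86,0,0,0,0]'; python3 -m inch '[-4,-3,0,0,0,0,0, -8,-6,0,0,0,0,0, -12,-10,0,0,0,0,0, -15,-12,0,0,0,0,0, -19,-16,0,0,0,0,0, -23,-19,0,0,0,0,0]'
```

```text
clock: 11.08
eef_pos: [0.5919, 0.3931, 0.0405]
tool_rot: [0.942, 0.337, -0.003, 0.001]
ft_force: [-0.1, -0.2, -0.3]
grip_width: 0.0
grasp_force: 0.0
clock: 11.58
eef_pos: [0.5721, 0.3758, 0.0443]
tool_rot: [0.942, 0.337, 0.001, -0.0]
ft_force: [1.8, 1.2, 1.8]
grip_width: 0.0003
grasp_force: 0.9
```

```bash
python3 -m inch '[-4,-3,0,0,0,0,0, -8,-6,0,0,0,0,0, -12,-10,0,0,0,0,0, -15,-13,0,0,0,0,0, -19,-16,0,0,0,0,0, -23,-19,0,0,0,0,0, -27,-22,0,0,0,0,0, -31,-25,0,0,0,0,0]'; python3 -m inch '[-4,-3,0,0,0,0,0, -8,-6,0,0,0,0,0, -12,-10,0,0,0,0,0, -15,-13,0,0,0,0,0, -19,-16,0,0,0,0,0, -23,-19,0,0,0,0,0, -27,-22,0,0,0,0,0]'
```

```text
clock: 12.25
eef_pos: [0.5404, 0.3501, 0.0427]
tool_rot: [0.942, 0.337, -0.0, 0.0]
ft_force: [1.8, 0.6, 1.1]
grip_width: -0.0002
grasp_force: 0.9
clock: 12.83
eef_pos: [0.5132, 0.3282, 0.0427]
tool_rot: [0.942, 0.337, -0.0, 0.0]
ft_force: [1.5, 1.6, -0.3]
grip_width: -0.0001
grasp_force: 0.9
```

```bash
python3 -m inch '[-2,-1,0,0,0,0,0, -3,-3,0,0,0,0,0, -5,-4,0,0,0,0,0, -6,-5,0,0,0,0,0, -8,-6,0,0,0,0,0, -8,-6,0,0,0,0,0]'; python3 -m inch '[-1,-1,0,0,0,0,0, -2,-1,0,0,0,0,0, -2,-2,0,0,0,0,0, -2,-2,0,0,0,0,0]'
```

```text
clock: 13.33
eef_pos: [0.5054, 0.3224, 0.0429]
tool_rot: [0.942, 0.337, -0.0, 0.0]
ft_force: [1.4, 0.1, -0.1]
grip_width: -0.0002
grasp_force: 0.3
clock: 13.67
eef_pos: [0.5033, 0.321, 0.0429]
tool_rot: [0.942, 0.337, -0.0, -0.0]
ft_force: [0.7, 1.4, 0.2]
grip_width: 0.0
grasp_force: 0.6
```

```bash
python3 -m inch '[-1,-1,0,0,0,0,0, -2,-1,0,0,0,0,0, -2,-2,0,0,0,0,0, -2,-2,0,0,0,0,0]'; python3 -m inch '[-1,-1,0,0,0,0,0, -2,-1,0,0,0,0,0, -2,-1,0,0,0,0,0]'
```

```text
clock: 14.0
eef_pos: [0.5032, 0.3208, 0.043]
tool_rot: [0.942, 0.337, 0.002, -0.001]
ft_force: [4.7, 7.3, -4.1]
grip_width: -0.0003
grasp_force: 3.7
clock: 14.25
eef_pos: [0.5032, 0.3208, 0.0433]
tool_rot: [0.942, 0.337, 0.004, -0.002]
ft_force: [9.3, 8.1, -7.5]
grip_width: 0.0006
grasp_force: 6.0
```

The bar is at a hard stop with TCP y ≈ 88 mm, against a predicted 87 ± 2. I'll press slightly more to confirm, then withdraw.

```bash
python3 -m inch '[-1,-1,0,0,0,0,0, -1,-1,0,0,0,0,0]'; python3 -m inch '[6,5,0,0,0,0,0, 14,12,0,0,0,0,0, 23,19,0,0,0,0,0, 23,19,40,0,0,0,0, 23,19,80,0,0,0,0, 23,19,120,0,0,0,0, 23,19,160,0,0,0,0, 23,19,200,0,0,0,0]'; python3 -m inch '[0,-40,0,0,0,0,0, 0,-80,0,0,0,0,0, -10,-120,0,0,0,0,0, -20,-160,0,0,0,0,0, -30,-200,0,0,0,0,0, -40,-240,0,0,0,0,0, -50,-280,0,0,0,0,0, -50,-300,0,0,0,0,0]'
python3 - <<'E'
from h import *
q=[.4355,.2644,-.8838]
for c in("top","scene"):
    bot.camera(c)
    for n,z in dict(head=.045,peg_top=.075,side_jar=0,cradle_jar=0,counter=0,cap=0,marker=0,labels=0).items():
        for r in bot.spot_point(c,n)[:2]:
            d=atz(c,r["uv"],z)-[q[0],q[1],0];print(c,n,round(r["confidence"],2),(d+[q[0],q[1],0]).round(3),"cradle mm",(634*d[0]-773*d[1]).round(),(773*d[0]+634*d[1]).round())
E
```

```text
clock: 14.42
eef_pos: [0.5032, 0.3208, 0.0434]
tool_rot: [0.941, 0.337, 0.006, -0.002]
ft_force: [12.0, 8.7, -9.7]
grip_width: -0.0001
grasp_force: 7.4
clock: 15.08
eef_pos: [0.5205, 0.3349, 0.2442]
tool_rot: [0.942, 0.337, -0.001, 0.001]
ft_force: [1.1, 0.3, 0.2]
grip_width: 0.0003
grasp_force: 0.0
clock: 15.75
eef_pos: [0.4683, 0.032, 0.2428]
tool_rot: [0.942, 0.335, -0.002, 0.0]
ft_force: [-0.1, 0.6, 0.3]
grip_width: 0.0002
grasp_force: 0.0
top head 0.81 [0.501 0.306 0.045] cradle mm 10.0 77.0
top peg_top 0.9 [0.425 0.288 0.075] cradle mm -25.0 7.0
top side_jar 0.86 [0.393 0.401 0.   ] cradle mm -132.0 53.0
top cradle_jar 0.87 [0.411 0.173 0.   ] cradle mm 55.0 -77.0
top cap 0.9 [0.559 0.126 0.   ] cradle mm 185.0 8.0
top cap 0.18 [0.398 0.25  0.   ] cradle mm -12.0 -38.0
top marker 0.19 [0.658 0.037 0.   ] cradle mm 317.0 28.0
top labels 0.85 [0.661 0.043 0.   ] cradle mm 314.0 34.0
scene head 0.84 [0.504 0.319 0.045] cradle mm 1.0 87.0
scene head 0.26 [0.391 0.201 0.045] cradle mm 20.0 -75.0
scene peg_top 0.7 [0.416 0.282 0.075] cradle mm -26.0 -4.0
scene side_jar 0.92 [0.383 0.404 0.   ] cradle mm -142.0 48.0
scene cradle_jar 0.97 [0.405 0.172 0.   ] cradle mm 52.0 -82.0
scene cradle_jar 0.64 [ 0.587 -0.152  0.   ] cradle mm 418.0 -147.0
scene counter 0.79 [ 0.366 -0.071  0.   ] cradle mm 215.0 -266.0
scene cap 0.77 [0.565 0.11  0.   ] cradle mm 202.0 2.0
scene cap 0.63 [0.414 0.174 0.   ] cradle mm 56.0 -74.0
scene marker 0.5 [ 0.566 -0.011  0.   ] cradle mm 295.0 -74.0
scene labels 0.85 [0.669 0.054 0.   ] cradle mm 311.0 47.0
```

The head is at y ≈ 77 mm (home is 76), the jars and other things are where they were, and the hand is clear.

```bash
python3 -m inch '[0,0,0,0,0,0,0, 0,0,0,0,0,0,0]'; python3 -c "
from workcell import bot;print(bot.job_done())"
```

```text
clock: 16.82
eef_pos: [0.4716, 0.0357, 0.2429]
tool_rot: [0.942, 0.337, 0.0, 0.0]
ft_force: [0.3, 0.3, -0.2]
grip_width: 0.0001
grasp_force: 0.0
the job is handed in; nothing more can be done
None
```

I turned the disc into line, pushed the bar through the slot to its hard stop (peak push about 18 N), drew the hand clear and handed the job in at about 17 s; no verdict came back, and I viewed 12 pictures, 2 over the limit of 10.

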